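# Function-check the latching stop button of the sample carousel

### The job

Check the carousel's winged mushroom stop button: press it in until it latches, take the hand off so that it stays in by itself for a moment, then push its wings round clockwise (seen from above) until it springs back out, and leave it out with the wings back at rest. Only push with the fingers, without pinching or forcing the button, and do not lift, tip or shove the stop station. Do not press the flat run button on the other station, and leave everything else on the bench where it is.

Things in the scene. Friction and masses are not known exactly. Their poses are not given: they have to be found in the camera images.
- stop_station: The stop station: white box 100 x 100 mm, 65 mm high, about 1.5 kg, standing loose on four rubber feet, a 5 mm high aluminium collar of radius 22 mm on its top and the black mushroom button with two wings above it. Origin: centre of its underside, z up; the button's axis is this z axis. At zero twist the wings lie along its x axis. It may stand on the left or the right side of the work area, turned up to 0.6 rad.
- stop_press (a joint): How far the mushroom button is pushed in, m: 0 fully out, 0.014 hard stop. Sprung outward (about 3 N at the start, 7.5 N at the stop); pressing past about 0.009 (some 8 N in all) makes it latch, only while untwisted; let go, it then rests latched at about 0.008.
- stop_twist (a joint): Twist of the button, rad: 0 at rest, growing clockwise seen from above, stop at 0.95. Sprung back to 0 (0.02 to 0.06 N m). When latched, the latch lets go at about 0.5 rad and the button springs out; the wings turn back by themselves when left.
- stop_top (a point): Centre of the top of the mushroom button, 103 mm above the bench when out; it moves down with the press. The black cap has radius 27 mm and is 18 mm high (its underside 20 mm above the box's top when out).
- wing_front (a point): On one of the two equal opposite wings of the button, on its centre line, 46 mm from the button's axis and 10 mm below the cap's top. Each wing is a radial black bar 10 mm wide, 12 mm high, reaching from the cap out to 58 mm from the axis; its underside is 22 mm above the box's top when out, 14 mm when latched. This is the wing on the station's -x side, toward the robot.
- wing_rear (a point): The same point on the opposite wing (the station's +x side).
- run_station: The run station, to be left alone: the same white box, 100 x 100 x 65 mm, with a plain flat black button, no wings. Origin: centre of its underside.
- run_button (a joint): How far the flat run button (radius 16 mm, top 78 mm above the bench) is pushed in, m: 0 out, 0.005 fully in. It must not be pressed.
- tube_rack: White rack 70 x 56 mm with capped sample tubes, 95 mm high, loose, between the two stations; bystander. Origin: centre of its underside.
- sample_jar: Small jar, 42 mm diameter, 55 mm high, loose; bystander. Origin: centre of its underside.
- mouse: Grey computer mouse, 100 x 60 mm, 34 mm high, on a 3 mm mat; bystander. Origin: centre of its underside.
- tip_box: Pipette tip box 118 x 81 mm, 62 mm high, loose; bystander. Origin: centre of its underside.
- beaker: Small glass beaker, 52 mm diameter, 60 mm high, loose; bystander. Origin: centre of its underside.
- culture_dish: Flat round culture dish, 64 mm diameter, 16 mm high, loose; bystander. Origin: centre of its underside.
There are look-alikes about, which are no part of the job. Leave any pink or red look-alike of the stop_station alone.

How it is judged:
By the outcome, as a careful person would: the job done as asked, in the order asked, and still so for the second after the job is handed in, with the robot touching nothing.
It also fails if it takes over 40 s, if anything falls off the work surface, if the arm or the gripper's body presses on something with over 40 N, if the wrist force passes 120 N, or if a joint passes its speed limit or range.

### The arm

A 7-joint arm with a two-finger parallel gripper is mounted at the origin on the work surface. World frame = base frame: x ahead of the robot, y to its left, z up, the work surface at z = 0. Lengths are in m, angles in rad, forces in N, time in s.
With the tool pointing down it reaches from about 0.425 to 0.825 m from the base axis. Payload 3.6 kg.
Tool frame: the origin (TCP) lies where the fingers leave the gripper's body, on its centre line; the fingertips stand 73 mm ahead of it and the grasp point (between the pads) lies 54 mm ahead of it; z points along the fingers, y is the line along which they close (so a half turn about z gives the same grasp; the last joint's range is limited). The gripper opens to 85 mm and grips with 20 to 120 N. Pads are 22 mm wide; open, the fingers measure 114 mm over their backs; the gripper's body (76 mm by 85 mm) begins 54 mm behind the grasp point. The pads swing forward as they close: fully open they stand 13 mm farther back than shut.
Start: joints at [-1.369, 0.615, -0.013, 1.423, 0.008, 1.103, -0.04], TCP at [0.147, 0.633, 0.304] pointing down, gripper open.
Joint ranges: [-3.12, 3.12], [-0.3, 2.06], [-1.34, 1.32], [0.26, 2.42], [-1.36, 4.5], [0.01, 1.98], [-2.84, 2.84]. Speed limits (rad/s): [2.79, 2.79, 3.14, 3.14, 3.14, 3.14, 3.14].

### API

Orientations are given as a unit quaternion [x, y, z, w].
In Python, from station import arm, snapshot, camera_info, ticket gives the robot as it stands. Calls block until the motion is done:
- arm.movep(position, orientation): joint-space move of the TCP to a pose.
- arm.line_to(position, velocity=0.15, ori=None): straight line of the TCP; ori=None keeps the orientation; velocity is the mean speed in m/s.
- arm.move_j(angles): joint-space move.
- arm.move_gripper(opening, effort=None): opening from 0.0 (shut) to 1.0 (fully open); effort is the grip in N (None keeps the last); returns when the fingers have stopped.
- arm.pause(seconds).
- arm.ik(position, orientation): joint angles nearest the present ones, or None.
- snapshot(name): name is "scene" or "top" or "wrist"; returns the picture (384x512x3 uint8, blue, green, red); there is no depth.
- camera_info(name): a dict with "fx", "fy", "cx", "cy" (pixels), "R" (3x3) and "t" (3): a world point X has camera coordinates R X + t; the wrist camera has in their place "T_tool_cam" (4x4, takes a point from camera to tool coordinates, whose origin is the TCP and whose axes are the flange's). Camera axes: x right, y down, z forward; pixel columns grow to the right and rows downward; lengths in m; the calibration is good to about 2 mm. A picture is of the moment at which its call begins: read the wrist's pose just before it. camera_info takes no time and is no camera call.
A pose or a line that the arm cannot do raises arm.MotionError and nothing moves.
- ticket.finish_job(): hands the job in; it is judged then, once.
Readings, each from a call of its own:
- arm.read_time(): time.
- arm.read_joint_positions(): joint angles.
- arm.read_dq(): joint speeds.
- arm.read_effort(): joint torques, N m.
- arm.read_tool_pos(): TCP position.
- arm.read_eef_rot(): TCP orientation.
- arm.read_ft_force(): force on the tool from outside, world axes, zero at the start.
- arm.read_wrist_torque(): the same for the moment, N m.
- arm.read_opening(): opening from 0.0 (shut) to 1.0 (fully open).
- arm.read_finger_force(): force on a finger pad.
Only numpy, scipy, OpenCV 4.12 (cv2) and the standard library are available. Lean on these libraries where they do the work, as an engineer would, in place of code of your own. Each camera call takes 0.05 s, during which the arm holds its last target. There are 200 camera calls.

## Working session

There is one attempt and no reset: what is moved stays moved. The work goes in short steps, each a Python script; the robot and the scene stay as the last script left them, time stands still between calls to the robot, and variables do not carry over. Pictures are saved under pics/ and viewed, at most 10 in all, crops included, and the job is handed in when it is done.

```bash
mkdir -p pics
python3 - <<'E'
from station import arm, snapshot, camera_info
import cv2, numpy as np
a=snapshot("scene"); b=snapshot("top")
cv2.imwrite("pics/scene0.png",a);cv2.imwrite("pics/top0.png",b)
for n in("scene","top"):
    c=camera_info(n);print(n,c["fx"],c["cx"],c["cy"],np.round(c["R"],3).tolist(),np.round(c["t"],3))
print(camera_info("wrist")); print(arm.read_time(),arm.read_tool_pos(),arm.read_eef_rot())
E
```

```text
scene 417.23579822061777 260.9998459625526 188.62130046556945 [[0.781, 0.625, 0.014], [0.489, -0.597, -0.635], [-0.389, 0.503, -0.772]] [-0.45  -0.222  1.402]
top 401.6380014581122 254.31258927551428 190.79313399262895 [[-0.025, -1.0, 0.015], [-0.992, 0.023, -0.124], [0.124, -0.018, -0.992]] [-0.002  0.55   1.359]
{'fx': 345.3377857931395, 'fy': 345.3377857931395, 'cx': 253.81571294548738, 'cy': 197.65212485145372, 'T_tool_cam': array([[-1.01340921e-03, -9.61345871e-01, -2.75341767e-01,
         7.06530351e-02],
       [ 9.99999486e-01, -9.67691878e-04, -3.01886988e-04,
         4.07622193e-04],
       [ 2.37718187e-05, -2.75341931e-01,  9.61346358e-01,
        -6.96989685e-02],
       [ 0.00000000e+00,  0.00000000e+00,  0.00000000e+00,
         1.00000000e+00]])}
0.1 [0.14664992 0.63270182 0.30284566] [ 1.13606282e-01  9.93525157e-01 -1.16606202e-03 -1.24331701e-04]
```

View pics/top0.png

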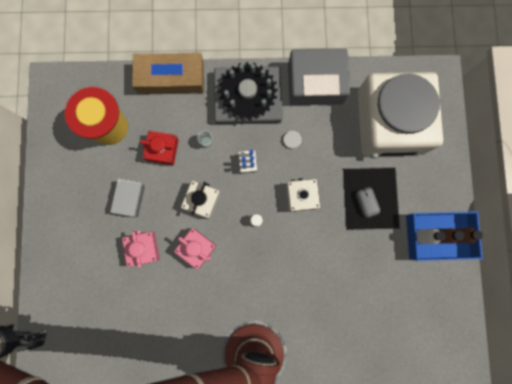

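View pics/scene0.png

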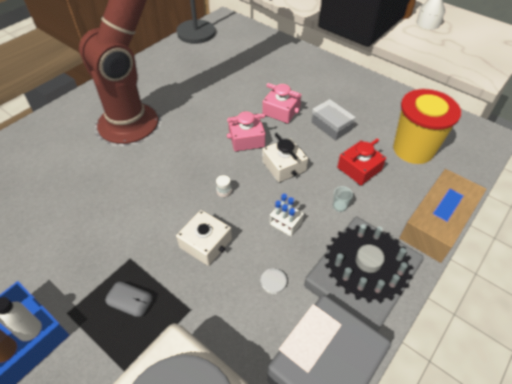

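The black-winged button on a white box is at top (200,198) and scene (286,150). The other candidates are:
- Run station at top (303,194): white, but flat with no wings.
- Pink boxes at top (140,248) and (194,248), and a red box at (160,148): look-alikes by colour.

The one at (200,198) fits, so I'll measure it and confirm it in an enlarged crop.

```bash
cat > h.py <<'E'
import numpy as np, cv2
from station import arm, snapshot, camera_info, ticket
from scipy.spatial.transform import Rotation as Ro
def cam(n):
    c=camera_info(n)
    if n=="wrist":
        T=np.eye(4);T[:3,:3]=Ro.from_quat(arm.read_eef_rot()).as_matrix();T[:3,3]=arm.read_tool_pos()
        M=T@c["T_tool_cam"]; return c,M[:3,:3],M[:3,3]
    R=np.array(c["R"]);return c,R.T,-R.T@np.array(c["t"])
def ray(C,px,z):
    c,R,o=C;d=R@np.array([(px[0]-c["cx"])/c["fx"],(px[1]-c["cy"])/c["fy"],1]);return o+d*(z-o[2])/d[2]
E
python3 - <<'E'
from h import *
C=cam("top");im=cv2.imread("pics/top0.png")
for p,z in(((200,198),.103),((303,194),.078),((248,161),.095),((256,220),.055),((126,198),.06),((204,139),.06),((194,248),.08)):print(p,ray(C,p,z).round(3))
x0,y0=170,170
m=(im[y0:230,x0:230].max(2)<55).astype(np.uint8)
n,l,s,c=cv2.connectedComponentsWithStats(m);print(s,c+[x0,y0])
i=1+s[1:,4].argmax();ys,xs=np.where(l==i)
P=np.array([ray(C,(x+x0,y+y0),.095)[:2] for x,y in zip(xs,ys)]);w,v=np.linalg.eigh(np.cov(P.T));print(P.mean(0),w,v[:,1])
cv2.imwrite("pics/c1.png",cv2.resize(im[160:240,160:260],None,fx=7,fy=7,interpolation=cv2.INTER_CUBIC))
E
```

```text
(200, 198) [0.521 0.165 0.103]
(303, 194) [ 0.529 -0.178  0.078]
(248, 161) [0.643 0.005 0.095]
(256, 220) [ 0.447 -0.018  0.055]
(126, 198) [0.532 0.42  0.06 ]
(204, 139) [0.731 0.155 0.06 ]
(194, 248) [0.359 0.189 0.08 ]
[[   0    0   60   60 3442]
 [  34   13    2    2    3]
 [  22   20   13   16  146]
 [  24   37    1    2    2]
 [  21   42    3    3    7]] [[199.58192911 199.56449739]
 [204.33333333 183.66666667]
 [197.89041096 197.54794521]
 [194.         207.5       ]
 [192.28571429 213.        ]]
[0.52377445 0.17289457] [0.00011499 0.00014526] [-0.89906918  0.4378066 ]
```

View pics/c1.png

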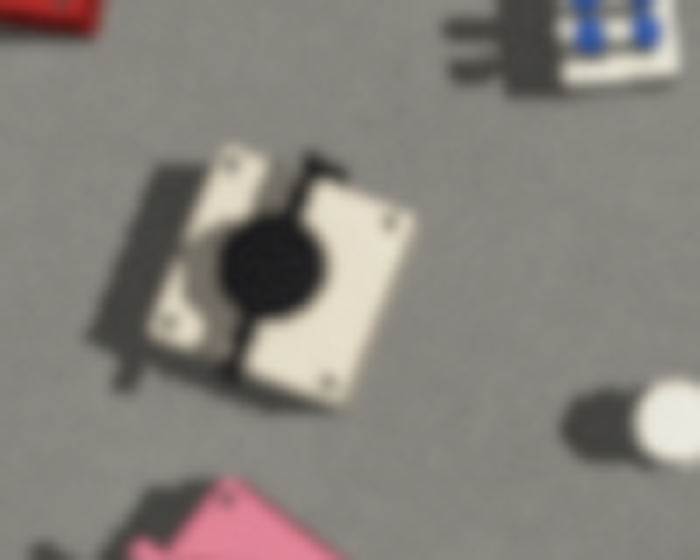

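Confirmed: it is the white box with the black cap at top (198,197), with its wings towards (204,184) and (193,213). Yaw is about -0.37. Next I'll move above it and refine with the wrist camera.

```bash
cat >> h.py <<'E'
def q(th): p=(th+np.pi/2)/2; return [np.cos(p),np.sin(p),0,0]
E
python3 - <<'E'
from h import *
arm.movep([.521,.17,.30],q(.38)); print(arm.read_time(),arm.read_joint_positions())
arm.pause(.2)
C=cam("wrist");im=snapshot("wrist");cv2.imwrite("pics/w1.png",im)
print(C[2],arm.read_tool_pos())
E
```

```text
2.2333 [-0.58471756  0.47645153  0.34187097  1.73515066 -0.18963831  0.96249496
  0.21384896]
[0.49406171 0.23619879 0.36962316] [0.52087685 0.1706134  0.2999459 ]
```

View pics/w1.png

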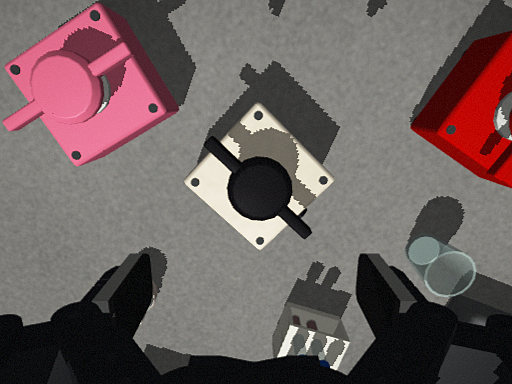

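The station is in the centre, with the cap at about (260,188), the wing ends at (208,143) and (307,234), and the corner screws at (258,115), (327,180), (260,240) and (195,182).

Run:
```python
from h import *
C=cam("wrist");im=cv2.imread("pics/w1.png")
m=np.zeros(im.shape[:2],np.uint8);m[125:250,180:340]=(im[125:250,180:340].max(2)<50)
o=cv2.morphologyEx(m,cv2.MORPH_OPEN,cv2.getStructuringElement(2,(33,33)))
ys,xs=np.where(o);print("cap px",xs.mean(),ys.mean(),(xs.min(),xs.max(),ys.min(),ys.max()),ray(C,(xs.mean(),ys.mean()),.097).round(4))
s=[ray(C,p,.065)[:2] for p in((258,115),(327,180),(260,240),(195,182))];print("box",np.mean(s,0))
e=s[1]-s[0];print("edges",[np.arctan2(*(s[(i+1)%4]-s[i])[::-1]) for i in range(4)])
n,l,st,c=cv2.connectedComponentsWithStats(m)
i=1+st[1:,4].argmax();ys,xs=np.where((l==i)&(o==0))
a=ys<185
P=np.array([ray(C,p,.099)[:2] for p in zip(xs,ys)]);w,v=np.linalg.eigh(np.cov(P.T));print("wing",np.arctan(v[1,1]/v[0,1]),len(P),P.mean(0))
```

```text
cap px 259.42950717404864 188.00842170929508 (np.int64(228), np.int64(291), np.int64(157), np.int64(219)) [0.5244 0.1728 0.097 ]
box [0.52589964 0.1718143 ]
edges [np.float64(-0.3605049398801474), np.float64(-1.9913950944175745), np.float64(2.758062785813488), np.float64(1.184571939613902)]
wing -0.3845855860773832 1019 [0.52176807 0.17395564]
```

Run:
```python
from h import *
X,Y=.525,.172
arm.move_gripper(0.0,20); arm.movep([X,Y,.21],q(.38)); arm.line_to([X,Y,.19]); arm.pause(.1)
f0=arm.read_ft_force()[2];z=.19;zc=None
print(arm.read_time(),f0)
while z>.158:
    z-=.0015; arm.line_to([X,Y,z],.03); f=arm.read_ft_force()-[0,0,f0]
    if f[2]>1.5 and zc is None: zc=z
    if zc: print(round(z,4),arm.read_tool_pos()[2].round(4),f.round(2))
    if f[2]>14 or (zc and zc-z>.0105): break
arm.pause(.1);print(arm.read_time(),arm.read_tool_pos(),arm.read_ft_force())
arm.line_to([X,Y,.2],.1);arm.pause(.5)
C=cam("wrist");cv2.imwrite("pics/w2.png",snapshot("wrist"))
t=snapshot("scene");cv2.imwrite("pics/s2.png",t);print(arm.read_time(),arm.read_ft_force())
```

```text
4.0833 -0.11901592842456629
0.175 0.1753 [ 0.14 -0.29  3.01]
0.1735 0.1737 [-0.41  0.46  2.62]
0.172 0.1724 [-0.36 -0.01  5.27]
0.1705 0.1709 [-0.62 -0.03  5.69]
0.169 0.1692 [-0.75 -0.09  3.72]
0.1675 0.1674 [-0.36  0.62  4.1 ]
0.166 0.1662 [0.25 0.03 5.13]
0.1645 0.1647 [ 0.27 -0.81  6.28]
8.4333 [0.5252004  0.17201632 0.16478145] [-0.17436327  0.33117099  5.57401775]
9.5417 [ 0.25155212  0.50661813 -0.82728038]
```

View pics/w2.png

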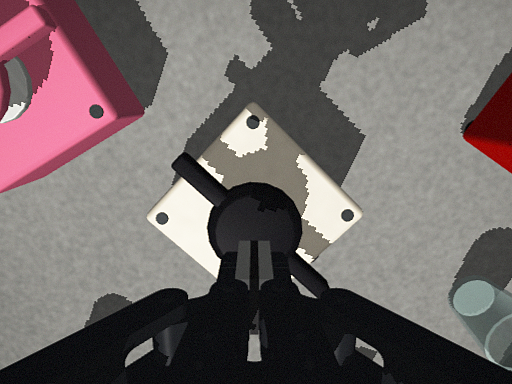

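Run:
```python
from h import *
X,Y=.525,.172
f0=arm.read_ft_force()[2]
arm.line_to([X,Y,.1725],.06);arm.pause(.1)
print("probe",arm.read_tool_pos()[2],[round(arm.read_ft_force()[2],2) for _ in range(3)],arm.read_time())
arm.line_to([X,Y,.19],.1);print(arm.read_ft_force()[2],arm.read_time())
```

```text
probe 0.17271518813858855 [np.float64(0.36), np.float64(0.36), np.float64(0.36)] 10.25
0.25658742874160284 10.575
```

The probe met no force 3 mm below the out height, so the button is latched. Now the twist: open fingers straddle the button and turn both wings as a pure couple.

Run:
```python
from h import *
X,Y=.525,.172
arm.move_gripper(1.0); print("open",arm.read_opening(),arm.read_time())
ok=True
for z in(.16,.15,.144,.138):
    arm.line_to([X,Y,z],.06); f=arm.read_ft_force(); print(z,f.round(2))
    if f[2]>4: arm.line_to([X,Y,.19],.1); ok=False; break
if ok:
    arm.movep([X,Y,.138],q(.1))
    for th in np.arange(0,-.71,-.1):
        arm.movep([X,Y,.138],q(th)); print(round(th,2),arm.read_ft_force().round(2),arm.read_wrist_torque().round(3),arm.read_time())
        if abs(arm.read_wrist_torque()[2])>.6: break
    arm.pause(.1)
    C=cam("wrist");cv2.imwrite("pics/w3.png",snapshot("wrist"))
```

```text
open 0.9980480002551303 11.3583
0.16 [-1.05  0.07 -0.18]
0.15 [-0.02 -0.21 -0.16]
0.144 [ 0.88 -0.29  0.02]
0.138 [ 0.72 -0.32  0.28]
0.0 [-0.04 -0.34 -0.58] [0.033 0.025 0.008] 13.3833
-0.1 [-0.61 -1.05  0.39] [-0.083  0.022  0.008] 13.6333
-0.2 [-0.4  -0.37 -0.87] [-0.01   0.027  0.006] 13.8833
-0.3 [ 0.41 -0.73 -0.19] [-0.046  0.081 -0.018] 14.1333
-0.4 [ 0.54 -0.22 -0.  ] [ 0.008 -0.006  0.016] 14.3833
-0.5 [-0.3  -1.14 -0.04] [-0.017  0.093  0.025] 14.6333
-0.6 [-0.42  0.75 -0.09] [-0.015  0.091  0.088] 14.8833
-0.7 [0.89 0.27 0.17] [0.046 0.032 0.072] 15.1333
```

View pics/w3.png

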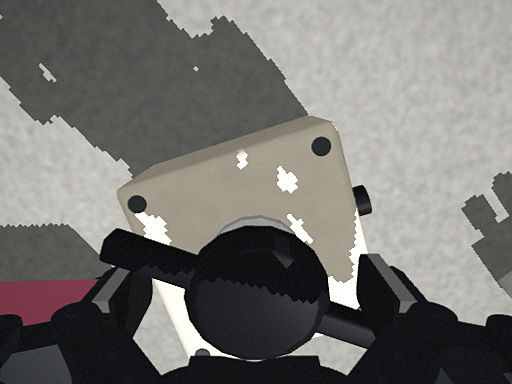

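The picture shows the fingers bearing on the wings, which are turned about 0.55 rad from the box edge: wing line (110,245) to (370,330), box edge (137,204) to (321,146). I'll go slightly further, short of the stop, then release and look.

Run:
```python
from h import *
X,Y=.525,.172
for th in(-.76,-.82):
    arm.movep([X,Y,.138],q(th)); arm.pause(.1);print(th,arm.read_ft_force().round(2),np.mean([arm.read_wrist_torque()[2] for _ in range(3)]),arm.read_time())
cv2.imwrite("pics/w4.png",snapshot("wrist"))
for th in(-.4,0,.38): arm.movep([X,Y,.138],q(th)); print(arm.read_wrist_torque().round(3))
arm.line_to([X,Y,.2],.15); arm.movep([.521,.17,.30],q(.38)); arm.pause(.3)
C=cam("wrist");im=snapshot("wrist");cv2.imwrite("pics/w5.png",im);print(arm.read_time())
m=np.zeros(im.shape[:2],np.uint8);m[125:250,180:340]=(im[125:250,180:340].max(2)<50)
o=cv2.morphologyEx(m,cv2.MORPH_OPEN,cv2.getStructuringElement(2,(33,33)))
ys,xs=np.where(o);print(xs.mean(),ys.mean(),xs.min(),xs.max(),ys.min(),ys.max(),o.sum())
a=cv2.imread("pics/w1.png");print("diff vs w1",(cv2.absdiff(a,im).max(2)>40)[90:255,170:345].sum())
cv2.imwrite("pics/w6.png",np.hstack([cv2.resize(p[90:255,170:345],None,fx=2,fy=2) for p in(a,im)]))
```

```text
-0.76 [-0.64  1.04  0.08] 0.09482477739952226 15.6333
-0.82 [-0.06 -0.01  0.26] 0.1137604466297059 15.9833
[ 0.002 -0.079  0.008]
[ 0.04  -0.041  0.051]
[-0.012 -0.027 -0.008]
18.5833
261.16043276661514 187.53168469860896 230 293 156 219 3235
diff vs w1 2046
```

View pics/w6.png

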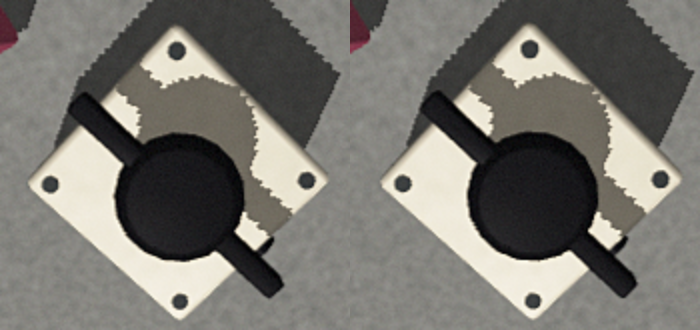

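Left (before) and right (now) match: button out, wings back in line with the box edge. One quick check that the uniform shift of about 1 px comes from the camera and not the station moving.

Run:
```python
from h import *
g=[cv2.cvtColor(cv2.imread(f"pics/{n}.png"),6).astype(np.float32) for n in("w1","w5")]
w=lambda s:cv2.phaseCorrelate(g[0][s].copy(),g[1][s].copy())
print("pink",w(np.s_[0:170,0:180]),"box",w(np.s_[95:250,180:340]),"red",w(np.s_[30:190,410:512]))
a=cv2.imread("pics/w1.png");m=np.zeros(a.shape[:2],np.uint8);m[125:250,180:340]=(a[125:250,180:340].max(2)<50)
print(cv2.morphologyEx(m,cv2.MORPH_OPEN,cv2.getStructuringElement(2,(33,33))).sum(),arm.read_tool_pos(),arm.read_time())
```

```text
pink ((0.7282173640264062, -0.6821286332730381), 0.9780295792332402) box ((1.5447805956468557, -0.4786156560376753), 1.0324135732650757) red ((3.0159186771202613, -0.6603452628991135), 0.8093431048923069)
3206 [0.52065819 0.16995137 0.29885584] 18.5833
```

```bash
python3 -c "
from station import ticket
print(ticket.finish_job())"
```

```text
the job is handed in; nothing more can be done
None
```

I handed the job in at about 19 s on the robot's clock: the stop button was pressed until it latched, stayed in with the hand off, and was twisted clockwise until it let go. The last wrist picture shows it out with the wings at rest and no sign that the station moved.

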